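# Top off the pyramid of kitchen tins

### The arm

A 6-joint arm with a two-finger parallel gripper is mounted at the origin on the work surface. World frame = base frame: x ahead of the robot, y to its left, z up, the work surface at z = 0. Lengths are in mm, angles in rad, forces in N, time in s.
With the tool pointing down it reaches from about 350 to 975 mm from the base axis. Payload 7.1 kg.
Tool frame: the origin (TCP) lies midway between the tips of the shut fingers; the grasp point (between the pads) lies pinch_z behind it (pinch_z is the distance from the TCP to the grasp point, in mm); z points along the fingers, y is the line along which they close (so a half turn about z gives the same grasp; the last joint's range is limited). The gripper opens to 88 mm and grips with 3 to 60 N. Pads are 20 mm wide; open, the fingers measure 115 mm over their backs; the gripper's body (75 mm by 178 mm) begins 61 mm behind the grasp point.
Start: joints at [1.315, 0.423, 1.63, -0, 1.089, -0.019], TCP at [146.589, 607.549, 222.675] pointing down, gripper open.
Joint ranges: [-3, 3], [-0.9, 2.11], [0.09, 2.58], [-1.31, 4.45], [0.11, 2.69], [-2.54, 2.54]. Speed limits (rad/s): [2.39, 2.39, 3.01, 3.14, 3.14, 3.14].

### API

Orientations are given as a rotation vector (axis times angle).
In Python, from workcell import get_obs, get_image, close_job, pinch_z gives the robot as it stands.
- The arm moves only by the tool jog_arm, never from a script. Its argument "commands" is a list of rows, each a list of 3 entries, a list of its own where there are three numbers: the gripper command: -1 is shut, 1 is fully open, values between are in proportion, then the shift along the tool's x, y, z as a fraction of full scale, then the turn, a rotation vector about the tool's x, y, z as a fraction of full scale. In form: [[gripper, [tx, ty, tz], [rx, ry, rz]], ...]. A call has 1 to 10 rows; each row shifts and turns the commanded pose from where the row before left it, along the tool's axes as they then stand; what a row does not reach is not made up. Full scale, the value 1, is 0.1 m for a shift and 45 degrees for a turn. A row lasts 1/10 s, in which the tool goes at most 50 mm and 8.59 degrees, less where a joint would pass 70% of its speed; a pose out of reach is approached as far as the arm can. A call with a number of a shift or a turn outside -1 to 1 is refused whole. A call with a gripper value outside its range is refused whole. The fingers move at their own pace and stop on an object; the grip force is fixed at half the most. Time passes only in rows, so rows that do not move let the fingers close. It gives the time, the measured TCP pose, the force, the opening and the grip force at its end, in the units of the state.
- get_obs(): the state, without advancing time (a new reading comes with each control period).
- get_image(name): name is "scene" or "side" or "wrist"; returns a dict with "image" (400x640x3 uint8, blue, green, red), "z_map" (400x640 float32, mm along the optical axis (not along the pixel's ray), 0 where there is no reading), "intrinsics" (3x3 intrinsics, pixels), "eye" and "orientation" of the camera in the world; the wrist camera has in their place "mount" (4x4, takes a point from camera to tool coordinates, whose origin is the TCP and whose axes are the flange's). Camera axes: x right, y down, z forward; pixel columns grow to the right and rows downward; lengths in mm; the calibration is good to about 2 mm. A picture is of the moment at which its call begins: read the wrist's pose just before it.
- close_job(): hands the job in; it is judged then, once.
The state is a dict: "t": time; "qpos": joint angles; "qvel": joint speeds; "joint_torque": joint torques, N m; "ee_pos": TCP position; "orientation": TCP orientation; "ft_force": force on the tool from outside, world axes, zero at the start; "moment": the same for the moment, N m; "width": finger opening in mm; "grasp_force": force on a finger pad.
Only numpy, scipy, OpenCV 4.12 (cv2) and the standard library are available. Lean on these libraries where they do the work, as an engineer would, in place of code of your own. Each camera call takes 0.05 s, during which the arm holds its last target. There are 200 camera calls.

### The job

Two steel tins lie side by side in the low bamboo cradle. Pick up the loose lying tin of the same size as those two (not the slim one, not the short one) and lay it on its side in the groove on top between them, pointing the same way and with its ends about level with theirs, to make a three-tin pyramid. The two lower tins must stay lying in their troughs.

Things in the scene. Friction and masses are not known exactly. Their poses are not given: they have to be found in the camera images.
- loose_tin_center (a point): Centre of the tin to move: closed plain steel cylinder 56 mm in diameter, 96 mm long, about 0.16 kg, lying on the counter (centre 28 mm up), free to roll. x runs along the cylinder; y and z turn as it rolls. A slim tin (38 mm diameter, 96 long) and a short tin (56 mm diameter, 56 long) lie nearby and are not wanted.
- left_tin_center (a point): Centre of the lower tin in the trough on the cradle's +y side: same tin, 56 mm in diameter, 96 mm long, loose, on its side, x axis along the cylinder, centre 36 mm above the counter and its top 64 mm.
- right_tin_center (a point): Centre of the lower tin in the trough on the cradle's -y side: the same, 60 mm from the left one centre to centre, so that a 4 mm gap is left between them.
- groove (a point): Where the third tin's centre lies once seated: 83 mm above the counter, midway between the lower tins and along the fixed bamboo cradle (100 x 125 mm, ribs 18 mm high). x runs along the troughs, y across, z up. The lower tins' tops are 19 mm below this point: fingers closing across the third tin must hold its upper half, tips less than 19 mm below its centre.
Mind the look-alikes: they are no part of the job. Of the things shaped like the part that bears groove, the wooden one is meant. Leave any blue look-alike of the part that bears loose_tin_center alone.

How it is judged (in metres and radians):
At the end, for the whole second after the job is handed in: The full-size tin rests in the groove, centre within 18 mm of the groove point lengthwise, 10 sideways, 8 in height, axis within 0.2 rad of the troughs; each lower tin lies in its trough, within 18 mm lengthwise and 8 mm sideways of its middle, centre below 42 mm; still and released (x of loose_tin_center in the frame of groove between -0.018 and 0.018 m and y of loose_tin_center in the frame of groove between -0.01 and 0.01 m and z of loose_tin_center in the frame of groove between -0.008 and 0.008 m and angle between the x axis of loose_tin_center and the x axis of groove, either way round below 0.2 rad and x of left_tin_center in the frame of groove between -0.018 and 0.018 m and x of right_tin_center in the frame of groove between -0.018 and 0.018 m and y of left_tin_center in the frame of groove between 0.022 and 0.038 m and y of right_tin_center in the frame of groove between -0.038 and -0.022 m and height (world z) of each of left_tin_center, right_tin_center below 0.042 m and linear speed of loose_tin below 0.02 m/s); the robot touches nothing.
It also fails if it takes over 38 s, if anything falls off the work surface, if the arm or the gripper's body presses on something with over 40 N, if the wrist force passes 120 N, or if a joint passes its speed limit or range.

## Working session

There is one attempt and no reset: what is moved stays moved. The work goes in short steps, Python scripts to look and compute and a tool call to move; the robot and the scene stay as the last step left them, time stands still between calls to the robot, and variables do not carry over. Pictures are saved under pics/ and viewed, at most 10 in all, crops included, and the job is handed in when it is done.

Besides the shell and the picture viewer there is one more tool, called after "Request:" in YAML: its name, and indented under it one key for each argument. jog_arm: Moves the arm, as the interface text tells. Its arguments: {"type":"object","properties":{"commands":{"type":"array","items":{"type":"array"}}},"required":["commands"]}

```bash
mkdir -p pics
cat > h.py <<'E'
import numpy as np, cv2
from scipy.spatial.transform import Rotation as R
from workcell import get_obs, get_image, close_job, pinch_z
def cloud(name):
    o=get_obs(); d=get_image(name); K=np.array(d["intrinsics"]); z=d["z_map"]
    v,u=np.mgrid[:400,:640]
    p=np.stack([(u-K[0,2])*z/K[0,0],(v-K[1,2])*z/K[1,1],z],-1)
    if "mount" in d:
        M=np.array(d["mount"]); p=p@M[:3,:3].T+M[:3,3]; Rm=R.from_rotvec(o["orientation"]).as_matrix(); t=np.array(o["ee_pos"])
    else:
        q=np.array(d["orientation"]); Rm=q if q.shape==(3,3) else R.from_rotvec(q).as_matrix() if q.size==3 else R.from_quat(q).as_matrix(); t=np.array(d["eye"])
    p=p@Rm.T+t; p[z==0]=np.nan
    return d["image"],p
E
python3 - <<'E'
from h import *
print(pinch_z if not callable(pinch_z) else pinch_z()); print(get_obs())
for n in("scene","side"):
    im,p=cloud(n); cv2.imwrite(f"pics/{n}0.png",im); np.save(f"{n}0.npy",p)
    print(n,np.nanpercentile(p[...,2],[1,10,50,90]))
d=get_image("scene");print(d["eye"],d["orientation"])
E
```

```text
18.700000000000003
{'t': 0.0, 'qpos': array([ 1.31499029e+00,  4.23855301e-01,  1.63072186e+00,  7.68349406e-07,
        1.08860645e+00, -1.90208394e-02]), 'qvel': array([ 0.00139751, -0.00163723,  0.00011763,  0.00046047,  0.00220854,
       -0.0007572 ]), 'joint_torque': array([-3.42106396e-03, -5.44637418e+01, -2.73662871e+01,  6.42702193e-02,
        2.27141491e-02, -1.04625810e-04]), 'ee_pos': array([146.45184733, 607.00043251, 221.88016394]), 'orientation': array([-3.71047642e-01, -3.11938270e+00,  2.47518830e-03]), 'ft_force': array([-0.54151751, -0.69080981, -0.40838259]), 'moment': array([ 0.01299552, -0.00827759,  0.03356228]), 'grasp_force': 0.0, 'width': 87.62399444375946}
scene [-6.40676863e+02 -2.23796039e+00  4.51518312e-01  1.12413320e+02]
side [-431.50879731 -136.18869239    0.56708812  185.56144721]
[1089.8218416  -134.72838726  833.01404771] [-1.9374939  -1.69141961  0.58755482]
```

View pics/scene0.png

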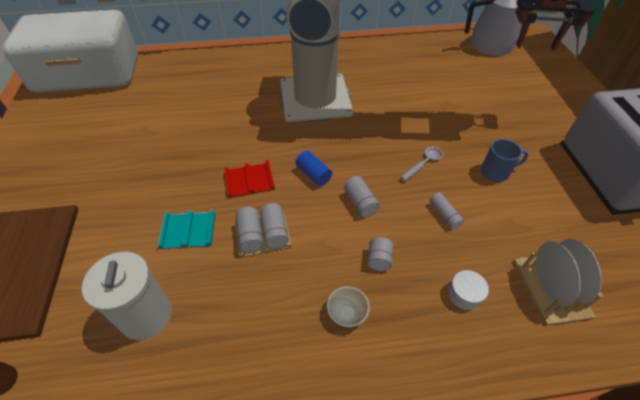

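View pics/side0.png

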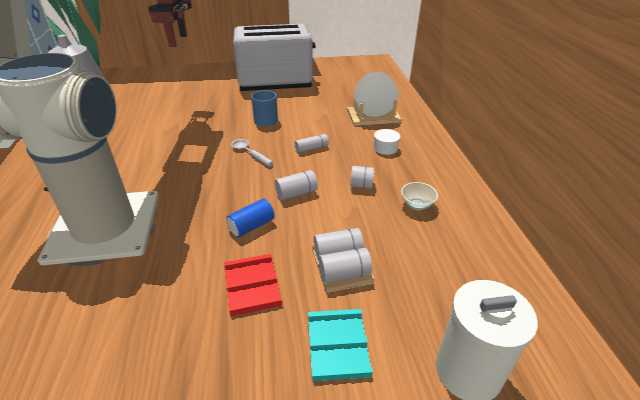

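The scene shows these loose tins: grey full-size (361,197), blue look-alike (313,168), slim (446,211) and short (380,254). The cradles are bamboo with two tins (263,228), red (249,179) and teal (187,229). The plain full-size tin at (361,197) and the bamboo cradle fit the description. Next I'll confirm them in an enlarged crop and measure.

```bash
cat > m.py <<'E'
from h import *
def fit(p,box,zmin,zc,r):
    u0,v0,u1,v1=box; q=p[v0:v1,u0:u1].reshape(-1,3); q=q[np.isfinite(q).all(1)]; q=q[(q[:,2]>zmin)&(q[:,2]<120)]
    from scipy.optimize import least_squares
    c=q.mean(0); e=np.linalg.svd(q[:,:2]-c[:2])[2][0]
    def f(x):
        a=np.array([np.cos(x[2]),np.sin(x[2])]); n=np.array([-a[1],a[0]])
        d=np.hypot((q[:,:2]-x[:2])@n,q[:,2]-x[3])
        return d-r
    s=least_squares(lambda x:np.append(f(x),1e-3*np.array([(x[:2]-c[:2])@e])),[*c[:2],np.arctan2(e[1],e[0]),zc],loss="soft_l1",f_scale=1.5)
    x=s.x;a=np.array([np.cos(x[2]),np.sin(x[2])]); t=(q[abs(f(x))<4][:,:2]-x[:2])@a; lo,hi=np.percentile(t,[.5,99.5])
    print(box,len(q),"ctr",(x[:2]+a*(lo+hi)/2).round(1),"z",x[3].round(1),"ang",x[2].round(3),"len",(hi-lo).round(1),"res",np.median(abs(f(x))).round(2))
E
python3 - <<'E'
from m import *
s=np.load("scene0.npy"); d=np.load("side0.npy")
print("scene");fit(s,(338,170,384,222),8,28,28);fit(s,(232,203,262,255),44,36,28);fit(s,(263,200,290,250),44,36,28)
print("side");fit(d,(270,165,322,206),8,28,28);fit(d,(308,226,366,250),44,36,28);fit(d,(316,254,374,284),44,36,28)
im=cv2.imread("pics/scene0.png")[130:290,210:480]; cv2.imwrite("pics/crop.png",cv2.resize(im,None,fx=2.9,fy=2.9,interpolation=cv2.INTER_CUBIC))
E
```

```text
scene
(338, 170, 384, 222) 849 ctr [459.4  61.3] z 27.3 ang 0.295 len 97.2 res 1.09
(232, 203, 262, 255) 826 ctr [ 529.5 -228.8] z 35.2 ang 0.088 len 96.9 res 0.84
(263, 200, 290, 250) 756 ctr [ 526.7 -169.1] z 35.2 ang 0.1 len 96.3 res 0.89
side
(270, 165, 322, 206) 879 ctr [457.8  61. ] z 27.7 ang -2.845 len 95.9 res 0.99
(308, 226, 366, 250) 880 ctr [ 525.5 -169.2] z 35.6 ang 3.227 len 95.2 res 0.88
(316, 254, 374, 284) 918 ctr [ 528.7 -229.2] z 35.6 ang 0.095 len 95.5 res 0.84
```

View pics/crop.png

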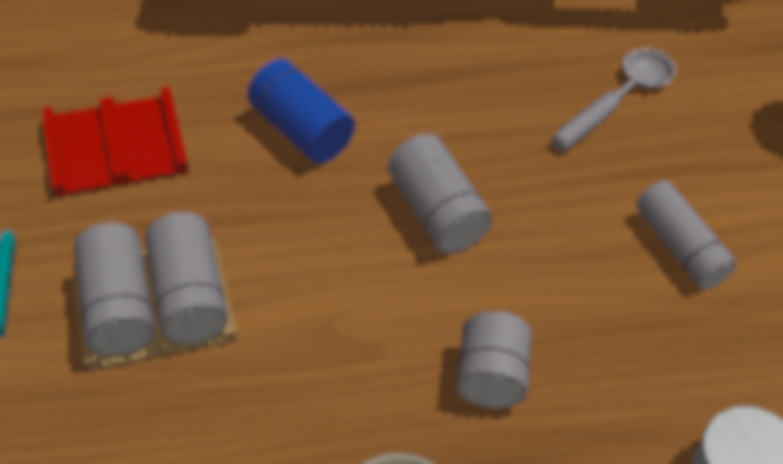

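The crop confirms it: plain grey full-size tin at about (440,193) in the crop, with the blue, short and slim tins clearly different. The wooden cradle holds two tins at (112,290) and (187,280). The fits also agree: loose tin (458.6, 61.1), angle 0.296; groove about (527.6, -199), angle 0.095.

Request:
jog_arm:
  commands:
    - [1, [0, 0, 0], [0, 0, -0.17]]
    - [1, [0, 0, 0], [0, 0, -0.17]]
    - [1, [0, 0, 0], [0, 0, -0.17]]
    - [1, [0, 0, 0], [0, 0, -0.17]]
    - [1, [0, 0, 0], [0, 0, 0]]

```text
t: 0.65
ee_pos: [146.5, 607.3, 222.4]
orientation: [0.467, -3.106, 0.001]
ft_force: [0.6, -0.0, -0.8]
width: 87.8
grasp_force: 0.0
```

```bash
cat > go.py <<'E'
from h import *
import sys
x,y,z,a=map(float,sys.argv[1:])
o=get_obs(); M=R.from_rotvec(o["orientation"]).as_matrix(); h=np.arctan2(M[1,0],M[0,0])
dz=-((a-h+np.pi/2)%np.pi-np.pi/2)
print("t",o["t"],"pos",o["ee_pos"].round(1),"head",h.round(3),"tilt",np.degrees(np.arccos(-M[2,2])).round(2),"tool shift/100",((np.array([x,y,z])-o["ee_pos"])@M/100).round(3),"rz",(dz/np.radians(45)).round(3), "tooltilt err",(M.T@np.cross(M[:,2],[0,0,-1])/np.radians(45)).round(4),"q",o["qpos"].round(2),"w",o["width"].round(1),"F",o["ft_force"].round(1))
E
python3 go.py 458.6 61.1 130 0.296
```

```text
Traceback (most recent call last):
  File "go.py", line 6, in <module>
    print("t",o["t"],"pos",o["ee_pos"].round(1),"head",h.round(3),"tilt",np.degrees(np.arccos(-M[2,2])).round(2),"tool shift/100",((np.array([x,y,z])-o["ee_pos"])@M/100).round(3),"rz",(dz/np.radians(45)).round(3), "tooltilt err",(M.T@np.cross(M[:,2],[0,0,-1])/np.radians(45)).round(4),"q",o["qpos"].round(2),"w",o["width"].round(1),"F",o["ft_force"].round(1))
                                                                                                                                                                                                                                                                                                                        ^^^^^^^^^^^^^^^^
AttributeError: 'float' object has no attribute 'round'
```

```bash
sed -i 's/o\["width"\].round(1)/round(o["width"],1)/' go.py
python3 go.py 458.6 61.1 130 0.296
```

```text
t 0.65 pos [146.5 607.3 222.4] head -2.843 tilt 0.03 tool shift/100 [-1.377 -6.138  0.926] rz 0.003 tooltilt err [-0.0006 -0.0004 -0.    ] q [ 1.32  0.42  1.63  0.    1.09 -0.55] w 87.8 F [ 0.6 -0.  -0.8]
```

Request:
jog_arm:
  commands:
    - [1, [-0.092, -0.41, 0.05], [0, 0, 0]]
    - [1, [-0.092, -0.41, 0.05], [0, 0, 0]]
    - [1, [-0.092, -0.41, 0.05], [0, 0, 0]]
    - [1, [-0.092, -0.41, 0.05], [0, 0, 0]]
    - [1, [-0.092, -0.41, 0.05], [0, 0, 0]]
    - [1, [-0.092, -0.41, 0.05], [0, 0, 0]]
    - [1, [-0.092, -0.41, 0.05], [0, 0, 0]]
    - [1, [-0.092, -0.41, 0.05], [0, 0, 0]]
    - [1, [-0.092, -0.41, 0.05], [0, 0, 0]]
    - [1, [-0.092, -0.41, 0.05], [0, 0, 0]]

```text
t: 1.65
ee_pos: [355.2, 241.0, 172.7]
orientation: [-0.459, 3.107, 0.0]
ft_force: [0.7, 0.4, 0.1]
width: 87.9
grasp_force: 0.0
```

Request:
jog_arm:
  commands:
    - [1, [-0.092, -0.41, 0.05], [0, 0, 0]]
    - [1, [-0.092, -0.41, 0.05], [0, 0, 0]]
    - [1, [-0.092, -0.41, 0.05], [0, 0, 0]]
    - [1, [-0.092, -0.41, 0.05], [0, 0, 0]]
    - [1, [-0.092, -0.4, 0.05], [0, 0, 0]]
    - [1, [0, 0, 0], [0, 0, 0]]
    - [1, [0, 0, 0], [0, 0, 0]]

```text
t: 2.35
ee_pos: [458.4, 60.2, 147.4]
orientation: [0.457, -3.108, -0.0]
ft_force: [-0.3, -0.1, 1.4]
width: 87.9
grasp_force: 0.0
```

```bash
python3 go.py 458.6 61.1 15 0.296
python3 - <<'E'
from m import *
im,p=cloud("wrist"); cv2.imwrite("pics/w1.png",im); np.save("w1.npy",p)
E
```

```text
t 2.35 pos [458.4  60.2 147.4] head -2.85 tilt 0.04 tool shift/100 [-0.006  0.008  1.324] rz -0.005 tooltilt err [ 0.0004 -0.0008 -0.    ] q [ 0.1   0.3   2.04  0.    0.8  -1.76] w 87.9 F [-0.3 -0.1  1.4]
```

View pics/w1.png

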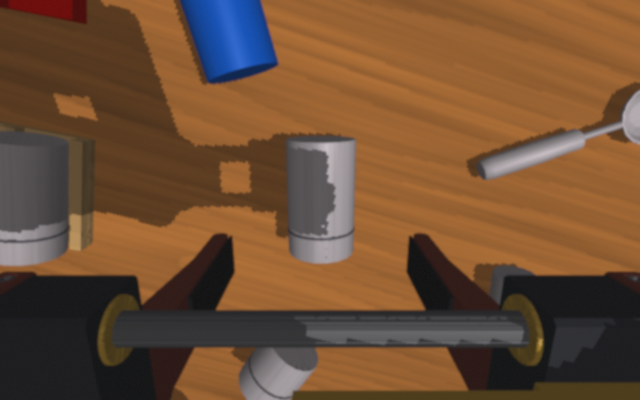

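The tin at (321,200) lies between the open fingers and parallel to them. Next, a fit from this closer view.

Run:
```python
from m import *
fit(np.load("w1.npy"),(280,130,362,268),12,28,28)
```

```text
(280, 130, 362, 268) 8250 ctr [458.3  59.8] z 27.8 ang 0.295 len 95.1 res 0.38
```

Request:
jog_arm:
  commands:
    - [1, [0, 0, 0.4], [0, 0, 0]]
    - [1, [0, 0, 0.4], [0, 0, 0]]
    - [1, [0, 0, 0.3], [0, 0, 0]]
    - [1, [0, 0, 0.23], [0, 0, 0]]
    - [1, [0, 0, 0], [0, 0, 0]]
    - [1, [0, 0, 0], [0, 0, 0]]

```text
t: 3.0
ee_pos: [457.9, 61.8, 14.9]
orientation: [0.467, -3.106, -0.0]
ft_force: [0.5, -0.1, 0.8]
width: 87.9
grasp_force: 0.0
```

Request:
jog_arm:
  commands:
    - [-1, [0, 0, 0], [0, 0, 0]]
    - [-1, [0, 0, 0], [0, 0, 0]]
    - [-1, [0, 0, 0], [0, 0, 0]]
    - [-1, [0, 0, 0], [0, 0, 0]]
    - [-1, [0, 0, 0], [0, 0, 0]]
    - [-1, [0, 0, 0], [0, 0, 0]]
    - [-1, [0, 0, 0], [0, 0, 0]]
    - [-1, [0, 0, 0], [0, 0, 0]]

```text
t: 3.8
ee_pos: [458.8, 60.9, 15.2]
orientation: [-0.465, 3.106, -0.0]
ft_force: [-1.1, -0.3, 6.8]
width: 55.6
grasp_force: 30.0
```

Request:
jog_arm:
  commands:
    - [-1, [0, 0, -0.1], [0, 0, 0]]
    - [-1, [0, 0, -0.25], [0, 0, 0]]
    - [-1, [0, 0, -0.4], [0, 0, 0]]
    - [-1, [0, 0, -0.4], [0, 0, 0]]
    - [-1, [0, 0, -0.2], [0, 0, 0]]
    - [-1, [0, 0, 0], [0, 0, 0.13]]
    - [-1, [0, 0, 0], [0, 0, 0.125]]
    - [-1, [0, 0, 0], [0, 0, 0]]
    - [-1, [0, 0, 0], [0, 0, 0]]

```text
t: 4.7
ee_pos: [458.1, 60.8, 149.8]
orientation: [0.156, -3.137, 0.0]
ft_force: [0.9, 0.3, -1.3]
width: 55.8
grasp_force: 30.0
```

```bash
python3 go.py 527.6 -199.1 150 0.095
```

```text
t 4.7 pos [458.1  60.8 149.8] head -3.042 tilt 0.02 tool shift/100 [-4.340e-01 -2.655e+00 -2.000e-03] rz 0.006 tooltilt err [-0.0001 -0.0005 -0.    ] q [ 0.11  0.3   2.04 -0.    0.81 -1.56] w 55.8 F [ 0.9  0.3 -1.3]
```

Request:
jog_arm:
  commands:
    - [-1, [-0.03, -0.2, 0], [0, 0, 0]]
    - [-1, [-0.06, -0.36, 0], [0, 0, 0]]
    - [-1, [-0.06, -0.36, 0], [0, 0, 0]]
    - [-1, [-0.06, -0.36, 0], [0, 0, 0]]
    - [-1, [-0.06, -0.36, 0], [0, 0, 0]]
    - [-1, [-0.06, -0.36, 0], [0, 0, 0]]
    - [-1, [-0.06, -0.36, 0], [0, 0, 0]]
    - [-1, [-0.044, -0.295, 0], [0, 0, 0]]
    - [-1, [0, 0, 0], [0, 0, 0]]
    - [-1, [0, 0, 0], [0, 0, 0]]

```text
t: 5.7
ee_pos: [526.7, -199.3, 149.1]
orientation: [0.152, -3.137, -0.001]
ft_force: [-0.5, 0.4, -1.4]
width: 55.6
grasp_force: 30.0
```

```bash
python3 go.py 527.6 -199.1 150 0.095
python3 - <<'E'
from m import *
im,p=cloud("wrist"); cv2.imwrite("pics/w2.png",im); np.save("w2.npy",p)
im,p=cloud("side"); cv2.imwrite("pics/s2.png",im); np.save("s2.npy",p)
E
```

```text
t 5.7 pos [ 526.7 -199.3  149.1] head -3.045 tilt 0.09 tool shift/100 [-0.009  0.001 -0.009] rz 0.002 tooltilt err [ 0.0011 -0.0017  0.    ] q [-0.38  0.43  1.82  0.    0.89 -2.05] w 55.6 F [-0.5  0.4 -1.4]
```

View pics/w2.png

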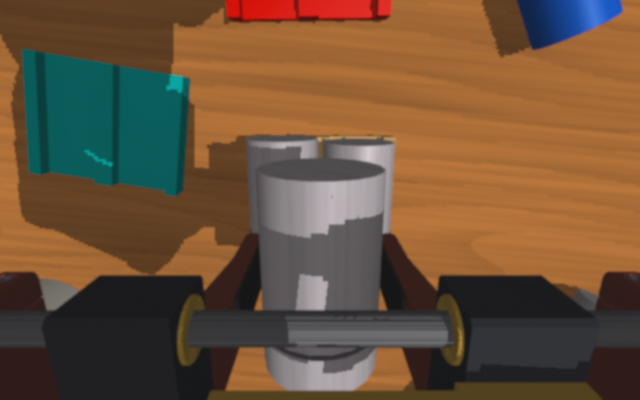

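The held tin (320,270) sits midway over the gap at (321,150). Next I'll check its pitch and offsets from the depth.

Run:
```python
from m import *
p=np.load("w2.npy")
q=p[185:300,300:340].reshape(-1,3); q=q[np.isfinite(q).all(1)&(q[:,2]>140)] if len(q) else q
a=np.array([np.cos(.096),np.sin(.096)]); t=q[:,:2]@a
for lo in np.arange(t.min(),t.max(),10):
    s=q[(t>=lo)&(t<lo+10)]; print(round(lo-a@[526.7,-199.3]),s[:,2].max().round(1),end="; ")
h=p[165:300,258:385].reshape(-1,3);h=h[np.isfinite(h).all(1)&(h[:,2]>100)];t=(h[:,:2]-[526.7,-199.3])@a;n=(h[:,:2]-[526.7,-199.3])@[-a[1],a[0]]
print("held: min along",np.percentile(t,[.5,1]),"n range",np.percentile(n,[1,99]))
# lower tins: far ends
for box in((248,136,310,156),(326,138,394,158)):
    l=p[box[1]:box[3],box[0]:box[2]].reshape(-1,3);l=l[np.isfinite(l).all(1)&(l[:,2]>50)&(l[:,2]<66)];t=(l[:,:2]-[526.7,-199.3])@a;n=(l[:,:2]-[526.7,-199.3])@[-a[1],a[0]]
    top=l[:,2]>62
    print("lower end",np.percentile(t,1),"crest n",n[top].mean(),len(l))
```

```text
-47 191.7; -37 191.4; -27 191.4; -17 191.1; -7 191.0; held: min along [-48.24452615 -48.20168102] n range [-28.53497746  26.71981325]
lower end -48.868906688442124 crest n -30.661287882889823 1006
lower end -46.170511579732604 crest n 29.109463978091974 952
```

Request:
jog_arm:
  commands:
    - [-1, [0, 0, 0.2], [0, 0, 0]]
    - [-1, [0, 0, 0.25], [0, 0, 0]]
    - [-1, [0, 0, 0.2], [0, 0, 0]]
    - [-1, [0, 0, 0.08], [0, 0, 0]]
    - [-1, [0, 0, 0.03], [0, 0, 0]]
    - [-1, [0, 0, 0.01], [0, 0, 0]]
    - [-1, [0, 0, 0], [0, 0, 0]]
    - [-1, [0, 0, 0], [0, 0, 0]]

```text
t: 6.6
ee_pos: [527.9, -199.3, 73.6]
orientation: [-0.152, 3.137, -0.001]
ft_force: [-0.0, -0.6, -2.5]
width: 55.1
grasp_force: 30.0
```

```bash
python3 go.py 527 -199.1 69 0.095
```

```text
t 6.6 pos [ 527.9 -199.3   73.6] head -3.044 tilt 0.09 tool shift/100 [0.009 0.003 0.046] rz 0.003 tooltilt err [-0.0009  0.0017  0.    ] q [-0.38  0.55  1.85  0.    0.74 -2.05] w 55.1 F [-0.  -0.6 -2.5]
```

Request:
jog_arm:
  commands:
    - [-1, [0, 0, 0.015], [0, 0, 0]]
    - [-1, [0, 0, 0.01], [0, 0, 0]]
    - [-1, [0, 0, 0.005], [0, 0, 0]]
    - [-1, [0, 0, 0], [0, 0, 0]]
    - [-1, [0, 0, 0], [0, 0, 0]]

```text
t: 7.1
ee_pos: [527.5, -199.2, 70.5]
orientation: [-0.152, 3.137, -0.0]
ft_force: [-1.8, 2.1, 5.3]
width: 55.6
grasp_force: 30.0
```

Request:
jog_arm:
  commands:
    - [-1, [0, 0, 0.005], [0, 0, 0]]
    - [-1, [0, 0, 0], [0, 0, 0]]
    - [-1, [0, 0, 0], [0, 0, 0]]

```text
t: 7.4
ee_pos: [527.6, -199.3, 70.4]
orientation: [-0.152, 3.137, -0.0]
ft_force: [-2.9, 1.8, 11.2]
width: 55.6
grasp_force: 30.0
```

It's seated (11 N upward). I'll release gently and then retreat straight up.

Request:
jog_arm:
  commands:
    - [-1, [0, 0, -0.005], [0, 0, 0]]
    - [0.3, [0, 0, 0], [0, 0, 0]]
    - [0.35, [0, 0, 0], [0, 0, 0]]
    - [0.5, [0, 0, 0], [0, 0, 0]]
    - [0.7, [0, 0, 0], [0, 0, 0]]
    - [1, [0, 0, 0], [0, 0, 0]]
    - [1, [0, 0, 0], [0, 0, 0]]
    - [1, [0, 0, 0], [0, 0, 0]]

```text
t: 8.2
ee_pos: [527.3, -199.2, 69.6]
orientation: [0.152, -3.138, -0.0]
ft_force: [0.4, -1.2, -1.1]
width: 87.5
grasp_force: 0.0
```

Request:
jog_arm:
  commands:
    - [1, [0, 0, -0.1], [0, 0, 0]]
    - [1, [0, 0, -0.3], [0, 0, 0]]
    - [1, [0, 0, -0.4], [0, 0, 0]]
    - [1, [0, 0, -0.4], [0, 0, 0]]
    - [1, [0, 0, -0.2], [0, 0, 0]]
    - [1, [0, 0, 0], [0, 0, 0]]
    - [1, [0, 0, 0], [0, 0, 0]]

```text
t: 8.9
ee_pos: [527.1, -199.1, 209.9]
orientation: [-0.152, 3.137, -0.0]
ft_force: [0.3, 1.0, 0.7]
width: 87.9
grasp_force: 0.0
```

Run:
```python
from m import *
im,p=cloud("wrist"); cv2.imwrite("pics/w3.png",im); np.save("w3.npy",p)
im,p=cloud("side"); cv2.imwrite("pics/s3.png",cv2.resize(im[200:320,270:420],None,fx=4,fy=4)); np.save("s3.npy",p)
p=np.load("w3.npy"); q=p[np.isfinite(p).all(2)&(p[...,2]>98)&(p[...,2]<115)&(abs(p[...,0]-527)<60)&(abs(p[...,1]+199)<60)]
print(len(q),q.min(0),q.max(0),np.median(q,0)); print(get_obs()["width"])
```

```text
6752 [ 477.75670757 -227.6336504    98.00064669] [ 577.50348064 -172.84161934  112.97454052] [ 523.50180357 -200.45090882  108.72247135]
87.69897918870984
```

View pics/s3.png

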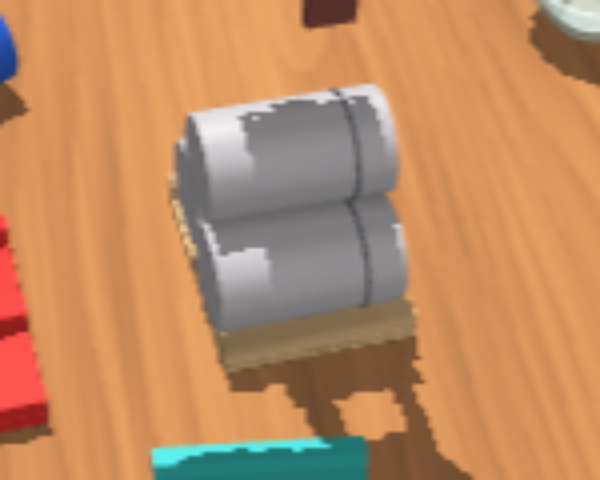

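View pics/w3.png

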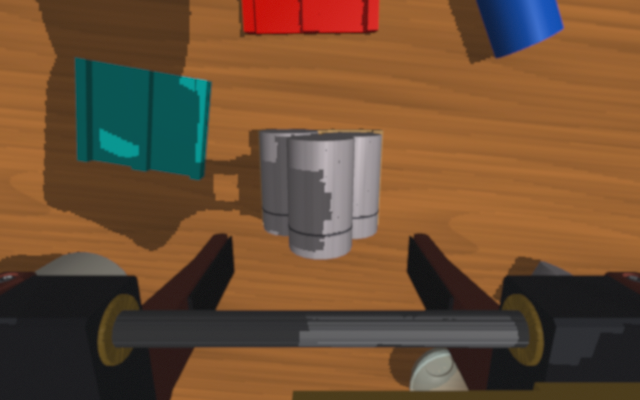

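Both pictures show the third tin seated in the groove, aligned and level with the lower tins (wrist view (320,195)). Its top is at about 111–113 mm and the gripper is clear.

```bash
python3 -c "from workcell import close_job; print(close_job())"
```

```text
the job is handed in; nothing more can be done
None
```

I laid the full-size steel tin in the groove between the two lower tins, let go and handed the job in after about 9 of the 38 s; the last pictures show it aligned and seated, but no verdict came back.

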